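# Dock a cylinder valve past the catch of the leak-test ramp

### The arm

A 7-joint arm with a two-finger parallel gripper is mounted at the origin on the work surface. World frame = base frame: x ahead of the robot, y to its left, z up, the work surface at z = 0. Lengths are in m, angles in rad, forces in N, time in s.
With the tool pointing down it reaches from about 0.425 to 0.875 m from the base axis. Payload 4.7 kg.
Tool frame: the origin (TCP) lies between the finger pads; the fingertips stand 14 mm ahead of it and the grasp point (between the pads) lies 5 mm behind it; z points along the fingers, y is the line along which they close (so a half turn about z gives the same grasp; the last joint's range is limited). The gripper opens to 87 mm and grips with 3 to 60 N. Pads are 19 mm wide; open, the fingers measure 117 mm over their backs; the gripper's body (75 mm by 190 mm) begins 51 mm behind the grasp point.
Start: joints at [1.314, 0.321, -0.07, 1.45, 0.023, 1.371, -0.057], TCP at [0.174, -0.626, 0.237] pointing down, gripper open.
Joint ranges: [-2.86, 2.86], [-0.3, 2.09], [-1.38, 1.24], [0.06, 2.45], [-1.56, 4.7], [0.09, 2.05], [-2.69, 2.69]. Speed limits (rad/s): [2.57, 2.57, 3.14, 3.14, 3.14, 3.14, 3.14].

### API

Orientations are given as a rotation vector (axis times angle).
In Python, from bench import ctrl gives the robot as it stands.
- The arm moves only by the tool step_arm, never from a script. Its argument "commands" is a list of rows, each an object with "travel": the shift along the tool's x, y, z in m, a list of three; "turn": the turn, a rotation vector about the tool's x, y, z in degrees, a list of three. A call has 1 to 5 rows; each row is the pose to reach, as a shift and turn from the pose commanded when the call began, along the tool's axes at that moment; what a row does not reach only later rows make up. A row lasts 1/10 s, in which the tool goes at most 50 mm and 8.59 degrees, less where a joint would pass 70% of its speed; a pose out of reach is approached as far as the arm can. A call with a gripper value outside its range is refused whole. "gripper" is the opening, from 0 (shut) to 1 (fully open), set as the call begins (left out, the last holds). The fingers move at their own pace and stop on an object; "force" is the grip in N (left out, the last holds). Time passes only in rows, so rows that repeat a pose let the fingers close. It gives the time, the measured TCP pose, the force, the opening and the grip force at its end, in the units of the state.
- ctrl.get_state(): the state, without advancing time (a new reading comes with each control period).
- ctrl.get_image(name): name is "side" or "top"; returns the picture (480x640x3 uint8, red, green, blue); there is no depth.
- ctrl.camera_model(name): a dict with "fx", "fy", "cx", "cy" (pixels), "R" (3x3) and "t" (3): a world point X has camera coordinates R X + t. Camera axes: x right, y down, z forward; pixel columns grow to the right and rows downward; lengths in m; the calibration is good to about 2 mm. A picture is of the moment at which its call begins. camera_model takes no time and is no camera call.
- ctrl.close_job(): hands the job in; it is judged then, once.
The state is a dict: "time": time; "joint_positions": joint angles; "qd": joint speeds; "joint_torque": joint torques, N m; "position": TCP position; "tool_rot": TCP orientation; "ft_force": force on the tool from outside, world axes, zero at the start; "torque": the same for the moment, N m; "grip_width": opening from 0.0 (shut) to 1.0 (fully open); "grip_force": force on a finger pad.
Only numpy, scipy, OpenCV 4.12 (cv2) and the standard library are available. Lean on these libraries where they do the work, as an engineer would, in place of code of your own. Each camera call takes 0.05 s, during which the arm holds its last target. There are 200 camera calls.

### The job

Set the carrier with the square brass valve into the mouth of the sloping test rail, side outlet pointing up the slope, and slide it up until the sprung pawl clicks in behind it. Then tug it back down the slope with about 12 N for half a second to prove that the pawl holds it, let go, and only then throw the air lever right over, away from the robot. Leave the other carrier and the things lying about where they are.

Things in the scene. Friction and masses are not known exactly. Their poses are not given: they have to be found in the camera images.
- carrier: Valve carrier to dock, about 0.35 kg: steel plate 60 x 50 x 12 mm (x, y, z) with a square brass valve body 24 x 24 mm rising from 12 to 64 mm, then a 9 mm spindle to 74 mm. Origin: centre of the plate's underside, z up through the valve. Stands on the bench left or right of the rail stand. Grip the brass across its y faces about 46 mm above the underside: fingertips must clear the rail's lips.
- outlet (a point): End of the carrier's round brass side outlet, 14 mm diameter, pointing to the carrier's +x; 30 mm out from the middle and 44 mm above the underside.
- wheel_carrier: The other carrier, to be left alone: same plate, but a round brass body with a flat handwheel of 46 mm diameter on top (58 to 70 mm high) and no side outlet. Origin: centre of the plate's underside.
- rail: Aluminium rail on a fixed blue stand, sloping 30 degrees. Origin: middle of its low end on the floor surface, 36 mm above the bench; x up the slope, y left across it, z out of the floor. The carrier lies in it with its x, y, z along the rail's. A sill 6 mm high closes x = 0 to 6 mm. A grey test head 56 mm high stands at x = 202 to 242 mm.
- rail_mouth (a point): On the rail's floor at x = 45 mm, where the carrier's middle goes when set in from above. The mouth is open on top from x = 6 to 86 mm, 62 mm wide between 15 mm walls, narrowing from x = 56 mm to the channel's 54 mm.
- rail_stop (a point): Foot of the end stop, rail x = 188 mm (carrier middle at 158 mm). From x = 86 mm on the right and 128 mm on the left, lips 15 to 20 mm above the floor, with a 36 mm gap between them, cover the edges of the plate: it can only be slid in along x. The pawl clicks in once the carrier's middle is past 152 mm; sliding up takes 4 to 12 N.
- pawl_tip (a point): Tip (4 mm radius, 12 mm tall) of the sprung steel pawl, a 59 mm strut along the rail's left side that points up the slope into the channel; at rest at rail x = 118, y = 19, z = 8 mm. The plate pushes it aside to the left; it snaps back behind the plate's rear face and blocks the return.
- pawl (a joint): Swing of the pawl, rad: 0 sprung in (empty, or latched behind the plate), about 0.19 while the plate holds it aside.
- pawl_block (a joint): Sliding block that carries the pawl, m: 0 at rest; grows down the slope as the latched carrier is tugged back. Spring 1200 N/m (10 mm = 12 N), hard stop at 15 mm. A carrier let go leaves it anywhere from 0 to 6 mm.
- air_lever (a joint): Toggle lever of the test air, rad: 0 leaning to its block's -x (robot side), 1.0 thrown right over to its block's +x. Light friction (about 1 N at the tip); stays where it is left.
- air_lever_tip (a point): Centre of the lever's 26 mm ball knob. The pivot is 22 mm above the bench over the block's middle, the knob 80 mm from it, so 92 mm above the bench and 38 mm to the block's -x at 0, 38 mm to +x at 1.0. The rod is 10 mm thick.
- air_lever_base: Grey block of the air lever, 70 x 50 x 25 mm, fixed on the bench. Origin: centre of its underside; the lever swings in its x-z plane, from -x to +x.
- blue_box: Blue plastic box 75 x 45 x 40 mm lying on the bench, bystander. Origin: centre of the underside.
- tape_measure: Yellow tape measure 65 x 36 x 60 mm, bystander. Origin: centre of the underside.
- spray_can: Upright can, 54 mm diameter, 150 mm high, bystander. Origin: centre of the underside.
- screwdriver: Screwdriver lying on the bench to the right of the rail, bystander. Origin: underside of its middle.
- wrench: Steel wrench lying on the bench beyond the rail, bystander. Origin: underside of its middle.
- gauge: Grey hand-held gauge 150 x 80 x 30 mm with a dark screen, lying beyond the rail, bystander. Origin: centre of the underside.
Mind the look-alikes: they are no part of the job. Leave any brown or orange look-alike of the air_lever_base alone.

How it is judged:
On the way, in this order (a step that is already met when the one before it is completed fails the run):
1. the square-valve carrier lies in the mouth of the rail, outlet up the slope (x of carrier in the frame of rail between 0.02 and 0.1 m and y of carrier in the frame of rail between -0.008 and 0.008 m and z of carrier in the frame of rail below 0.007 m and angle between the z axis of carrier and the z axis of rail, either way round below 0.15 rad and x of rail in the frame of carrier below -0.01 m).
2. it has been slid up past the pawl, which has sprung in behind it (x of carrier in the frame of rail above 0.142 m and value of joint pawl below 0.08 rad), for 0.1 s.
3. it is tugged back against the pawl with at least 8 N for 0.3 s (contact force between carrier and pawl above 8 N), for 0.3 s.
4. the carrier is let go, the air lever not yet thrown (contact force between carrier and the fingers below 0.05 N and value of joint air_lever below 0.3 rad), for 0.2 s.
5. the air lever is thrown right over (value of joint air_lever above 0.85 rad), for 0.1 s.
At the end, for the whole second after the job is handed in: Square-valve carrier at rest in the channel, middle 142 to 163 mm up the rail, within 6 mm of its floor, outlet up the slope (its end beyond 165 mm); pawl sprung in behind it (under 0.08 rad); air lever past 0.85 rad (all of step 2 and x of outlet in the frame of rail above 0.165 m and x of carrier in the frame of rail below 0.163 m and z of carrier in the frame of rail below 0.006 m and value of joint air_lever above 0.85 rad and linear speed of carrier below 0.02 m/s); the robot touches nothing.
It fails at once if the pawl is yanked with more than 40 N (contact force between carrier and pawl above 40 N).
It fails at once if the other carrier is moved more than 30 mm (distance of wheel_carrier from where it was at the start of the episode above 0.03 m).
It fails at once if a bystander is moved more than 40 mm (distance of any of blue_box, tape_measure, spray_can, screwdriver, wrench, gauge from where it was at the start of the episode above 0.04 m).
It also fails if it takes over 67 s, if anything falls off the work surface, if the arm or the gripper's body presses on something with over 40 N, if the wrist force passes 120 N, or if a joint passes its speed limit or range.

## Working session

There is one attempt and no reset: what is moved stays moved. The work goes in short steps, Python scripts to look and compute and a tool call to move; the robot and the scene stay as the last step left them, time stands still between calls to the robot, and variables do not carry over. Pictures are saved under pics/ and viewed, at most 10 in all, crops included, and the job is handed in when it is done.

Besides the shell and the picture viewer there is one more tool, called after ">>>" by a JSON object that holds its "api" and its "payload". step_arm: Moves the arm, as the interface text tells. Its arguments: {"type":"object","properties":{"commands":{"type":"array"},"gripper":{"type":"number"},"force":{"type":"number"}},"required":["commands"]}

```bash
mkdir -p pics; ls; python3 - <<'E'
from bench import ctrl
import cv2,numpy as np
for n in("side","top"):
    cv2.imwrite(f"pics/{n}0.png",ctrl.get_image(n)[:,:,::-1]); m=ctrl.camera_model(n); print(n,{k:np.round(v,3).tolist() for k,v in m.items()})
s=ctrl.get_state();print(s["position"],s["tool_rot"],s["time"],s["ft_force"])
E
```

```text
pics
side {'fx': 489.901, 'fy': 489.901, 'cx': 311.248, 'cy': 247.325, 'R': [[-0.904, -0.428, 0.009], [-0.314, 0.647, -0.695], [0.292, -0.63, -0.719]], 't': [0.518, 0.261, 0.911]}
top {'fx': 566.699, 'fy': 566.699, 'cx': 325.399, 'cy': 247.459, 'R': [[0.012, -1.0, -0.012], [-0.994, -0.011, -0.113], [0.113, 0.013, -0.994]], 't': [-0.029, 0.588, 1.514]}
[ 0.17371395 -0.62585792  0.23556147] [-3.11114276e+00 -4.23843626e-01  4.95182296e-04] 0.1 [-0.27696959  0.19985642 -1.42739618]
```

View pics/top0.png

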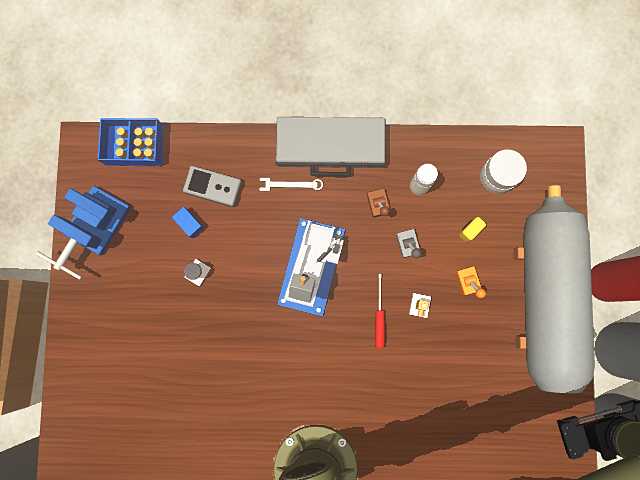

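View pics/side0.png

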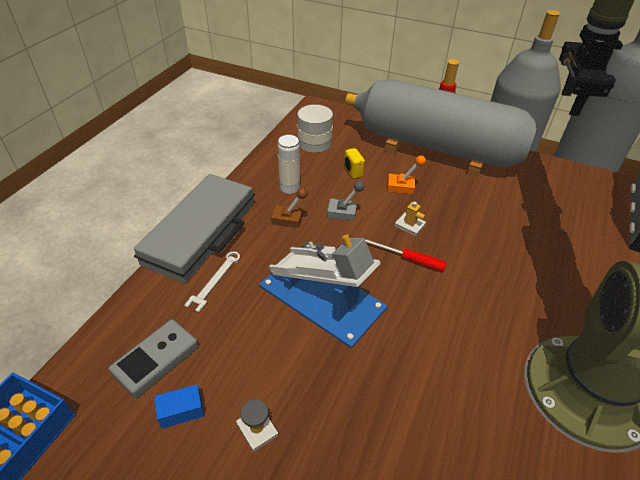

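The top view shows the rail at (315,265), its head at (301,288) near the robot, so it slopes up toward the robot.
- **Square-valve carrier:** candidates are (420,305), brass square with an outlet, and (197,271), round with a dark handwheel. I choose (420,305).
- **Air lever:** candidates are grey (408,243), brown (378,202) and orange (470,281). I choose grey.

Next I check both choices in close crops.

```bash
python3 - <<'E'
import cv2,numpy as np
t=cv2.imread("pics/top0.png");s=cv2.imread("pics/side0.png")
f=lambda i,x,y,w,h,W,H:cv2.resize(i[y:y+h,x:x+w],(W,H),interpolation=cv2.INTER_CUBIC)
a=f(t,270,210,80,120,400,600)          # x5
b=f(t,390,220,50,37,400,296)           # x8
c=f(t,400,285,50,38,400,304)           # x8
cv2.imwrite("pics/c1.png",np.hstack([a,np.vstack([b,c])]))
d=f(s,250,220,150,130,600,520) # x4
e=f(s,385,190,50,65,200,260)   # x4
g=f(s,320,170,50,65,200,260)
cv2.imwrite("pics/c2.png",np.hstack([d,np.vstack([e,g])]))
E
```

```text
(no output)
```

View pics/c1.png

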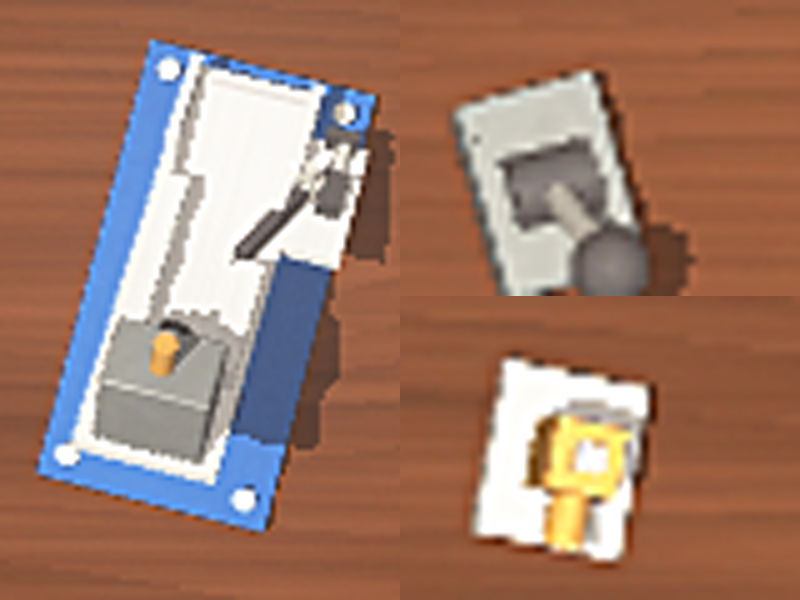

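View pics/c2.png

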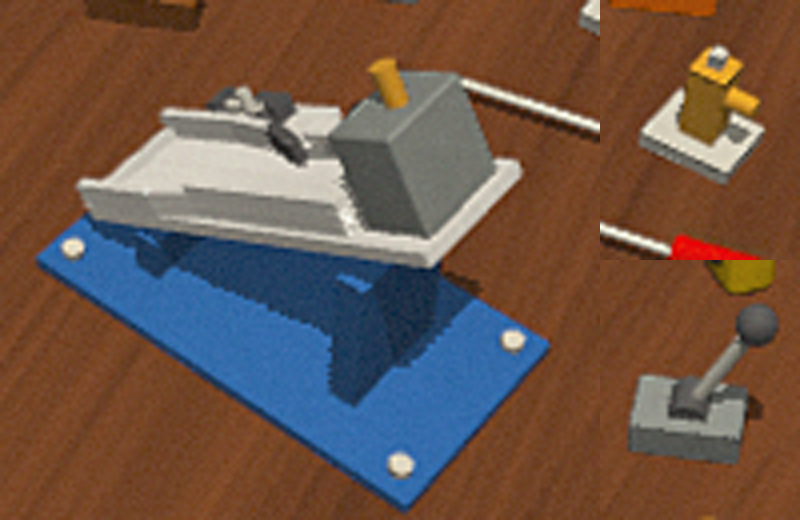

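```bash
cat > h.py <<'E'
import cv2,numpy as np
from scipy.optimize import least_squares
from scipy.spatial.transform import Rotation as Ro
from bench import ctrl
CM={n:ctrl.camera_model(n) for n in("side","top")}
def proj(n,X):
    m=CM[n];c=np.asarray(X)@np.array(m["R"]).T+m["t"]
    return c[:,:2]/c[:,2:]*[m["fx"],m["fy"]]+[m["cx"],m["cy"]]
def pose(p,z0=0,pitch=0): # pitch: x axis raised
    return Ro.from_euler("ZY",[p[2],-pitch]).as_matrix(),np.array([p[0],p[1],z0])
def fit(obs,p0,z0=0,pitch=0,show=True):
    def r(p):
        R,t=pose(p,z0,pitch)
        return np.concatenate([(proj(n,[R@(np.array(X)/1000)+t])[0]-u) for n,u,X in obs])
    s=least_squares(r,p0,loss="soft_l1");
    if show: print(s.x.round(4),r(s.x).reshape(-1,2).round(1).tolist())
    return s.x
def crop(o,off,sc): return lambda x,y:np.array([off[0]+(x-o[0]+.5)/sc-.5,off[1]+(y-o[1]+.5)/sc-.5])
E
python3 - <<'E'
from h import *
a=crop((0,0),(270,210),5);b=crop((400,0),(390,220),8);c=crop((400,296),(400,285),8)
d=crop((0,0),(250,220),4);e=crop((600,0),(385,190),4);g=crop((600,260),(320,170),4)
T="top";S="side"
print("carrier");C=fit([(T,c(503,358),(-30,-25,12)),(T,c(652,384),(-30,25,12)),(T,c(622,562),(30,25,12)),(T,c(474,535),(30,-25,12)),(T,c(592,458),(0,0,74)),(T,c(563,548),(30,0,44)),
 (S,e(640,130),(-30,-25,12)),(S,e(728,172),(30,-25,12)),(S,e(765,128),(30,25,12)),(S,e(717,50),(0,0,74)),(S,e(755,102),(30,0,44))],[.5,-.25,3])
print("lever");L=fit([(T,b(455,112),(35,25,25)),(T,b(598,72),(35,-25,25)),(T,b(612,268),(-38,0,92)),(S,g(757,325),(-38,0,92))],[.65,-.2,0])
print("rail");P=fit([(T,a(240,256),(118,19,10)),(S,d(298,160),(118,19,8)),(T,a(262,82),(3,0,6)),(T,a(118,318),(202,-28,56)),(T,a(228,352),(202,28,56)),(S,d(388,138),(202,-28,56)),(S,d(332,130),(202,28,56))][:7],[.65,0,3],.036,np.pi/6)
R,t=pose(P,.036,np.pi/6)
W=lambda q:R@(np.array(q)/1000)+t
ims=[]
for n,(x,y,w,h),s in((T,(275,210,80,108),5),(S,(255,225,132,70),3)):
    im=cv2.imread(f"pics/{n}0.png");im=cv2.resize(im[y:y+h,x:x+w],None,fx=s,fy=s,interpolation=cv2.INTER_CUBIC)
    for i,(L_,col) in enumerate([([(0,-31,15),(86,-31,15)],(0,0,255)),([(0,31,15),(56,31,15)],(0,0,255)),([(86,-18,20),(200,-18,20)],(0,255,0)),([(128,18,20),(200,18,20)],(0,255,0)),([(0,-31,0),(0,31,0)],(255,0,255)),([(6,-31,6),(6,31,6)],(255,0,255)),([(118,19,0),(118,19,12)],(0,255,255)),([(202,-20,56),(202,20,56),(242,20,56),(242,-20,56)],(255,255,0))]):
        q=(proj(n,[W(k) for k in L_])-[x,y]+.5)*s-.5
        cv2.polylines(im,[q.astype(int)],False,col,1)
    ims.append(im)
H=max(i.shape[0] for i in ims)
cv2.imwrite("pics/o1.png",np.hstack([np.pad(i,((0,H-i.shape[0]),(0,0),(0,0))) for i in ims]))
E
```

```text
carrier
[ 0.436  -0.2808  2.9718] [[-0.1, 0.2], [-0.6, 0.2], [-0.4, -0.3], [-0.0, -0.3], [-0.3, -0.1], [-0.3, -0.1], [0.1, -0.5], [0.1, -1.1], [0.0, -1.6], [0.5, -0.5], [0.3, 0.8]]
lever
[ 0.6053 -0.2496  0.2629] [[-0.0, -0.8], [-0.3, -0.3], [-0.2, 0.5], [0.7, -0.6]]
rail
[ 0.643  -0.0065  2.8961] [[-0.6, 0.6], [0.9, -2.7], [-2.0, 1.1], [-0.9, -0.1], [-0.8, -1.0], [-15.2, -1.3], [17.1, -15.9]]
```

View pics/o1.png

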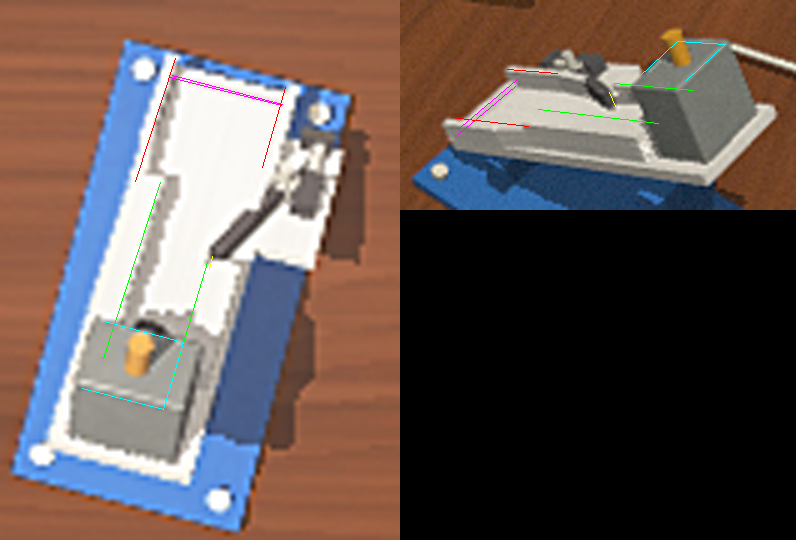

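```bash
cat > rail.py <<'E'
from h import *
T="top";S="side"
a=crop((0,0),(270,210),5);d=crop((0,0),(250,220),4)
hw=27
P=fit([(T,a(240,256),(118,19,10)),(S,d(300,160),(118,19,8)),(T,a(118,318),(202,-hw,56)),(T,a(228,352),(202,hw,56)),(T,a(97,385),(242,-hw,56)),(T,a(212,408),(242,hw,56)),(S,d(388,138),(242,-hw,56)),(S,d(332,130),(202,-hw,56)),(S,d(463,75),(242,hw,56)),(T,a(203,72),(0,-31,6)),(T,a(318,98),(0,31,6))],[.65,0,3],.036,np.pi/6)
R,t=pose(P,.036,np.pi/6)
W=lambda q:R@(np.array(q)/1000)+t
ims=[]
for n,(x,y,w,h),s in((T,(275,210,70,108),5),(S,(255,225,132,70),3)):
    im=cv2.imread(f"pics/{n}0.png");im=cv2.resize(im[y:y+h,x:x+w],None,fx=s,fy=s,interpolation=cv2.INTER_CUBIC)
    for L_,col in [([(0,-31,15),(56,-31,15),(86,-27,15)],(0,0,255)),([(0,31,15),(56,31,15)],(0,0,255)),([(86,-27,20),(86,-18,20),(200,-18,20)],(0,255,0)),([(128,27,20),(128,18,20),(200,18,20)],(0,255,0)),([(0,-31,6),(0,31,6)],(255,0,255)),([(6,-31,0),(6,31,0)],(255,0,255)),([(118,19,0),(118,19,12)],(0,255,255)),([(202,-hw,56),(202,hw,56),(242,hw,56),(242,-hw,56),(202,-hw,56)],(255,255,0))]:
        q=(proj(n,[W(k) for k in L_])-[x,y]+.5)*s-.5
        cv2.polylines(im,[q.astype(int)],False,col,1)
    ims.append(im)
H=max(i.shape[0] for i in ims)
cv2.imwrite("pics/o2.png",np.hstack([np.pad(i,((0,H-i.shape[0]),(0,0),(0,0))) for i in ims]))
E
python3 rail.py
```

```text
[ 0.6428 -0.0092  2.8847] [[-0.0, 0.7], [0.8, -3.1], [-0.0, -0.1], [-0.8, -1.1], [-0.3, -0.2], [-1.7, 1.1], [1.0, -0.6], [-0.9, -0.1], [0.2, -1.3], [0.1, -0.6], [-1.0, 0.1]]
```

View pics/o2.png

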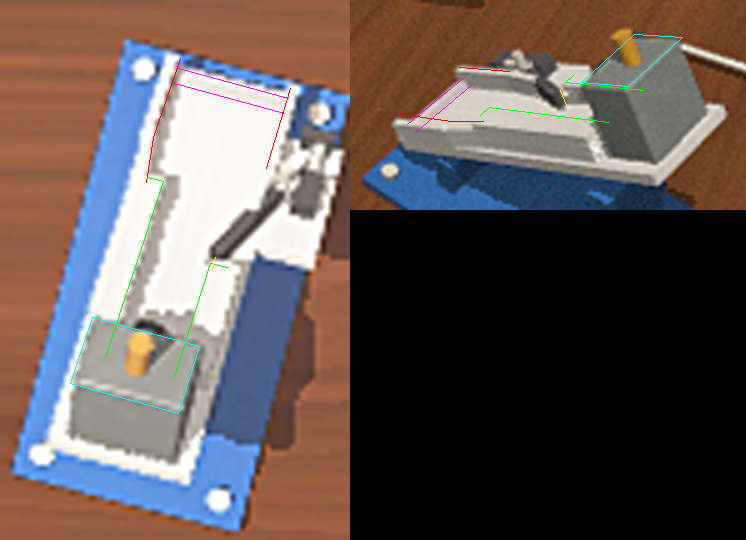

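```bash
cat >> h.py <<'E'
RAIL=([.6428,-.0092,2.8847],.036,np.pi/6)
def railpose(): return pose(*RAIL)
def toolR(R,flip): # tool z = -R z, tool y = +-R y
    y=R[:,1]*(1 if not flip else -1);z=-R[:,2];return np.c_[np.cross(y,z),y,z]
def go(p,R=None):
    s=ctrl.get_state();R0=Ro.from_rotvec(s["tool_rot"]).as_matrix();dp=np.array(p)-s["position"]
    print("t",round(s["time"],2),"pos",np.round(s["position"],4),"travel",(R0.T@dp).round(4),"turn",np.degrees(Ro.from_matrix(R0.T@(R0 if R is None else R)).as_rotvec()).round(2), "F",np.round(s["ft_force"],1),"w",round(s["grip_width"],3),"g",round(s["grip_force"],1),"q",np.round(s["joint_positions"],2))
E
python3 - <<'E'
from h import *
R0=Ro.from_rotvec(ctrl.get_state()["tool_rot"]).as_matrix();print(R0.round(2))
R,t=pose([.436,-.281,2.972])
for f in(0,1): go([.436,-.281,.19],toolR(R,f))
E
```

```text
[[ 0.96  0.27 -0.  ]
 [ 0.27 -0.96  0.  ]
 [-0.   -0.   -1.  ]]
t 0.1 pos [ 0.1737 -0.6259  0.2356] travel [ 0.345 -0.262  0.046] turn [-0.1   0.03 25.23] F [-0.3  0.2 -1.4] w 1.003 g 0.0 q [ 1.31  0.32 -0.07  1.45  0.02  1.37 -0.06]
t 0.1 pos [ 0.1737 -0.6259  0.2356] travel [ 0.345 -0.262  0.046] turn [-4.0000e-02 -1.3000e-01 -1.5477e+02] F [-0.3  0.2 -1.4] w 1.003 g 0.0 q [ 1.31  0.32 -0.07  1.45  0.02  1.37 -0.06]
```

>>> {"api": "step_arm", "payload": {"commands": [{"travel": [0.035,-0.026,0.0],"turn": [0,0,3]},{"travel": [0.07,-0.053,0.0],"turn": [0,0,6]},{"travel": [0.105,-0.08,0.0],"turn": [0,0,9]},{"travel": [0.14,-0.107,0.0],"turn": [0,0,12]},{"travel": [0.175,-0.134,0.0],"turn": [0,0,15]}], "gripper": 1}}

```text
time: 0.6
position: [0.3073, -0.4486, 0.2362]
tool_rot: [-3.141, -0.011, 0.001]
ft_force: [1.1, 0.0, 0.6]
grip_width: 0.996
grip_force: 0.0
```

>>> {"api": "step_arm", "payload": {"commands": [{"travel": [0.028,-0.038,0.01],"turn": [0,0,2]},{"travel": [0.058,-0.075,0.02],"turn": [0,0,5]},{"travel": [0.088,-0.11,0.03],"turn": [0,0,8]},{"travel": [0.118,-0.14,0.04],"turn": [0,0,10.2]},{"travel": [0.135,-0.19,0.046],"turn": [0,0,10.2]}]}}

```text
time: 1.1
position: [0.4401, -0.2615, 0.1898]
tool_rot: [-3.13, 0.268, -0.0]
ft_force: [0.4, 1.1, -0.2]
grip_width: 1.005
grip_force: 0.0
```

```bash
python3 - <<'E'
from h import *
R,t=pose([.436,-.281,2.972])
go([.436,-.281,.13],toolR(R,0))
E
```

```text
t 1.1 pos [ 0.4401 -0.2615  0.1898] travel [-0.0008  0.0199  0.0598] turn [-0.01 -0.01 -0.07] F [ 0.4  1.1 -0.2] w 1.005 g 0.0 q [ 0.84  0.08 -0.37  1.84  0.03  1.23 -1.28]
```

>>> {"api": "step_arm", "payload": {"commands": [{"travel": [-0.001,0.02,0.03]},{"travel": [-0.001,0.02,0.07]},{"travel": [-0.001,0.02,0.11]},{"travel": [-0.001,0.02,0.14]},{"travel": [-0.001,0.02,0.149]}]}}

```text
$.commands[0]: bad value
```

```bash
python3 - <<'E'
from h import *
ims=[]
for n,o in(("top",(370,250)),("side",(350,150))):
    i=ctrl.get_image(n)[:,:,::-1];ims.append(cv2.resize(i[o[1]:o[1]+100,o[0]:o[0]+100],(400,400),interpolation=cv2.INTER_CUBIC))
cv2.imwrite("pics/g1.png",np.hstack(ims))
R,t=pose([.436,-.281,2.972]);go([.436,-.281,.041],toolR(R,0))
E
```

```text
t 1.2 pos [ 0.4415 -0.2538  0.1897] travel [-0.001   0.0284  0.1486] turn [-0.25  0.09  0.7 ] F [ 0.1 -0.6 -0.1] w 1.001 g 0.0 q [ 0.84  0.07 -0.38  1.84  0.02  1.23 -1.28]
```

View pics/g1.png

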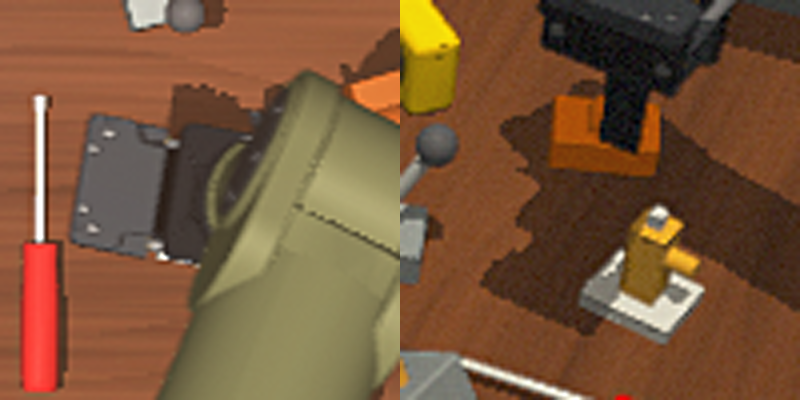

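The move was refused because each row needs a turn. The picture shows the gripper still above the carrier, about 27 mm to its left. I resend with a turn.

>>> {"api": "step_arm", "payload": {"commands": [{"travel": [-0.001,0.028,0.02],"turn": [0,0,0.5]},{"travel": [-0.001,0.028,0.06],"turn": [0,0,0.5]},{"travel": [-0.001,0.028,0.1],"turn": [0,0,0.5]},{"travel": [-0.001,0.028,0.13],"turn": [0,0,0.5]},{"travel": [-0.001,0.028,0.13],"turn": [0,0,0.5]}]}}

```text
time: 1.7
position: [0.4294, -0.2878, 0.0565]
tool_rot: [-3.124, 0.279, 0.013]
ft_force: [-0.1, -0.1, -0.3]
grip_width: 1.003
grip_force: 0.0
```

```bash
python3 - <<'E'
from h import *
R,t=pose([.436,-.281,2.972]);go([.436,-.281,.041],toolR(R,0))
E
```

```text
t 1.7 pos [ 0.4294 -0.2878  0.0565] travel [ 0.0054 -0.0078  0.0155] turn [-0.23  0.5  -0.48] F [-0.1 -0.1 -0.3] w 1.003 g 0.0 q [ 0.85  0.24 -0.34  1.96  0.09  0.97 -1.29]
```

>>> {"api": "step_arm", "payload": {"commands": [{"travel": [0,0,0],"turn": [0,0,0]},{"travel": [0,0,0],"turn": [0,0,0]},{"travel": [0,0,0],"turn": [0,0,0]}]}}

```text
time: 2.0
position: [0.4345, -0.2906, 0.063]
tool_rot: [3.127, -0.279, 0.005]
ft_force: [0.0, 0.0, 0.5]
grip_width: 0.998
grip_force: 0.0
```

```bash
python3 - <<'E'
from h import *
R,t=pose([.436,-.281,2.972]);go([.436,-.281,.041],toolR(R,0))
E
```

```text
t 2.0 pos [ 0.4345 -0.2906  0.063 ] travel [-0.0003 -0.0097  0.0219] turn [ 0.11 -0.19 -0.47] F [0.  0.  0.5] w 0.998 g 0.0 q [ 0.85  0.23 -0.34  1.95  0.09  0.97 -1.29]
```

>>> {"api": "step_arm", "payload": {"commands": [{"travel": [0,-0.005,0.01],"turn": [0,0,-0.5]},{"travel": [0,-0.01,0.022],"turn": [0,0,-0.5]},{"travel": [0,-0.01,0.022],"turn": [0,0,-0.5]},{"travel": [0,-0.01,0.022],"turn": [0,0,-0.5]}]}}

```text
time: 2.4
position: [0.4346, -0.2791, 0.0382]
tool_rot: [-3.13, 0.264, 0.002]
ft_force: [-0.1, -0.3, -0.1]
grip_width: 1.002
grip_force: 0.0
```

```bash
python3 - <<'E'
from h import *
R,t=pose([.436,-.281,2.972]);go([.436,-.281,.041],toolR(R,0))
i=ctrl.get_image("side")[:,:,::-1];cv2.imwrite("pics/g2.png",cv2.resize(i[150:250,350:470],None,fx=5,fy=5,interpolation=cv2.INTER_CUBIC))
E
```

```text
t 2.4 pos [ 0.4346 -0.2791  0.0382] travel [ 0.0017  0.0017 -0.0028] turn [-0.04  0.08  0.08] F [-0.1 -0.3 -0.1] w 1.002 g 0.0 q [ 0.83  0.26 -0.35  1.98  0.11  0.93 -1.31]
```

View pics/g2.png

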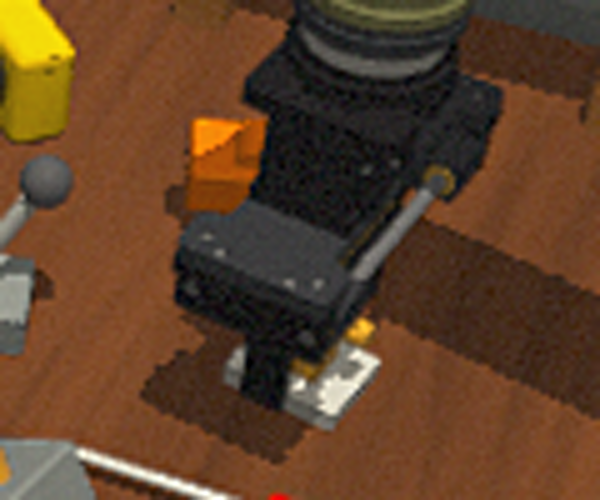

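The picture shows the near finger at (265,375) in front of the brass, with the outlet free to the right at (360,330). I close the gripper.

>>> {"api": "step_arm", "payload": {"commands": [{"travel": [0,0,-0.002],"turn": [0,0,0]},{"travel": [0,0,-0.002],"turn": [0,0,0]},{"travel": [0,0,-0.002],"turn": [0,0,0]},{"travel": [0,0,-0.002],"turn": [0,0,0]},{"travel": [0,0,-0.002],"turn": [0,0,0]}], "gripper": 0, "force": 45}}

```text
time: 2.95
position: [0.435, -0.2798, 0.041]
tool_rot: [3.13, -0.265, 0.0]
ft_force: [0.2, -0.5, -0.2]
grip_width: 0.632
grip_force: 0.0
```

>>> {"api": "step_arm", "payload": {"commands": [{"travel": [0,0,0],"turn": [0,0,0]},{"travel": [0,0,0],"turn": [0,0,0]},{"travel": [0,0,0],"turn": [0,0,0]},{"travel": [0,0,0],"turn": [0,0,0]}]}}

```text
time: 3.35
position: [0.435, -0.2798, 0.0409]
tool_rot: [3.13, -0.265, 0.0]
ft_force: [-0.3, -0.0, 0.4]
grip_width: 0.272
grip_force: 44.8
```

```bash
python3 - <<'E'
from h import *
for k in range(2):
    R,t=pose([.436,-.281,2.972]);go([.436,-.281,.041],toolR(R,0));ctrl.get_image("side")
R,t=railpose()
p=t+R@[.045,0,.041];go(p+.10*R[:,2],toolR(R,0)); print(p.round(4),(p+.1*R[:,2]).round(4),R[:,0].round(3),R[:,2].round(3))
E
```

```text
t 3.35 pos [ 0.435  -0.2798  0.0409] travel [ 0.0012  0.001  -0.0001] turn [ 0.01 -0.    0.03] F [-0.3 -0.   0.4] w 0.272 g 44.8 q [ 0.83  0.25 -0.35  1.98  0.11  0.93 -1.31]
t 3.4 pos [ 0.435  -0.2798  0.0409] travel [ 0.0012  0.001  -0.0001] turn [ 0.01 -0.    0.04] F [ 0.6 -0.   0.6] w 0.272 g 44.7 q [ 0.83  0.25 -0.35  1.98  0.11  0.93 -1.31]
t 3.45 pos [ 0.435  -0.2798  0.0409] travel [ 0.1908 -0.2989 -0.1398] turn [  1.33 -29.98   4.93] F [-0.2 -0.2 -0.2] w 0.274 g 44.7 q [ 0.83  0.25 -0.35  1.98  0.11  0.93 -1.31]
[ 0.6249 -0.0045  0.094 ] [ 0.6733 -0.0172  0.1806] [-0.838  0.22   0.5  ] [ 0.484 -0.127  0.866]
```

>>> {"api": "step_arm", "payload": {"commands": [{"travel": [0,0,-0.015],"turn": [0,0,0]},{"travel": [0,0,-0.05],"turn": [0,0,0]},{"travel": [0,0,-0.09],"turn": [0,0,0]},{"travel": [0.01,-0.015,-0.13],"turn": [0,-3,0]},{"travel": [0.03,-0.05,-0.16],"turn": [0,-6,1]}]}}

```text
time: 3.95
position: [0.4706, -0.2397, 0.2028]
tool_rot: [-3.117, 0.306, 0.167]
ft_force: [1.8, -0.9, -4.4]
grip_width: 0.271
grip_force: 44.8
```

>>> {"api": "step_arm", "payload": {"commands": [{"travel": [0.03,-0.04,-0.01],"turn": [0,-5,1]},{"travel": [0.06,-0.08,-0.01],"turn": [0,-10,1]},{"travel": [0.08,-0.12,-0.01],"turn": [0,-15,2]},{"travel": [0.1,-0.16,-0.01],"turn": [0,-20,3]},{"travel": [0.12,-0.19,-0.01],"turn": [0,-22,3]}]}}

```text
time: 4.45
position: [0.6276, -0.0683, 0.1946]
tool_rot: [-2.984, 0.357, 0.755]
ft_force: [1.7, 0.1, -4.9]
grip_width: 0.269
grip_force: 44.8
```

>>> {"api": "step_arm", "payload": {"commands": [{"travel": [0,0,0],"turn": [0,0,0]},{"travel": [0,0,0],"turn": [0,0,0]},{"travel": [0,0,0],"turn": [0,0,0]},{"travel": [0,0,0],"turn": [0,0,0]}]}}

```text
time: 4.85
position: [0.626, -0.0732, 0.1987]
tool_rot: [-2.988, 0.365, 0.745]
ft_force: [0.1, -0.6, -3.4]
grip_width: 0.272
grip_force: 44.8
```

```bash
python3 - <<'E'
from h import *
R,t=railpose()
p=t+R@[.046,0,.041];go(p+.08*R[:,2],toolR(R,0))
E
```

```text
t 4.85 pos [ 0.626  -0.0732  0.1987] travel [ 0.0352 -0.0664  0.0196] turn [ 1.39 -2.12  0.43] F [ 0.1 -0.6 -3.4] w 0.272 g 44.8 q [ 0.35  0.72 -0.45  1.08  0.17  1.87 -1.87]
```

>>> {"api": "step_arm", "payload": {"commands": [{"travel": [0.012,-0.022,0.005],"turn": [0.5,-0.7,0.1]},{"travel": [0.024,-0.044,0.01],"turn": [1,-1.4,0.3]},{"travel": [0.035,-0.066,0.02],"turn": [1.4,-2.1,0.4]},{"travel": [0.035,-0.066,0.02],"turn": [1.4,-2.1,0.4]},{"travel": [0.035,-0.066,0.02],"turn": [1.4,-2.1,0.4]}]}}

```text
time: 5.35
position: [0.6622, -0.0137, 0.1632]
tool_rot: [-2.948, 0.377, 0.791]
ft_force: [-1.1, -0.8, -4.0]
grip_width: 0.271
grip_force: 44.8
```

>>> {"api": "step_arm", "payload": {"commands": [{"travel": [0,0,0],"turn": [0,0,0]},{"travel": [0,0,0],"turn": [0,0,0]}]}}

```text
time: 5.55
position: [0.6628, -0.0145, 0.1642]
tool_rot: [-2.948, 0.38, 0.788]
ft_force: [-0.1, -0.4, -3.7]
grip_width: 0.271
grip_force: 44.8
```

```bash
python3 - <<'E'
from h import *
R,t=railpose()
p=t+R@[.046,0,.041];go(p+.03*R[:,2],toolR(R,0))
ims=[]
for n,o in(("top",(275,200)),("side",(250,180))):
    i=ctrl.get_image(n)[:,:,::-1];ims.append(cv2.resize(i[o[1]:o[1]+130,o[0]:o[0]+130],(400,400),interpolation=cv2.INTER_CUBIC))
cv2.imwrite("pics/g3.png",np.hstack(ims))
E
```

```text
t 5.55 pos [ 0.6628 -0.0145  0.1642] travel [ 0.0002 -0.0001  0.0504] turn [-0.03 -0.06  0.05] F [-0.1 -0.4 -3.7] w 0.271 g 44.8 q [ 0.26  0.84 -0.45  0.97  0.15  1.89 -1.95]
```

View pics/g3.png

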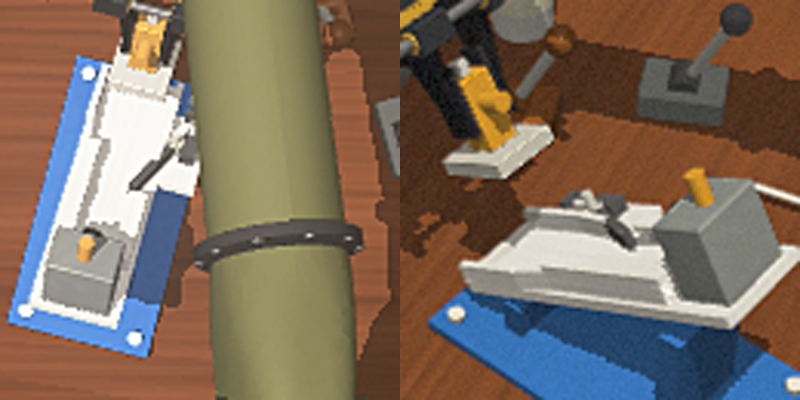

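The left panel shows the carrier's plate square to the mouth at (140,75). The right panel shows the outlet pointing up the slope, with the pawl at (600,215). I descend along the rail normal.

>>> {"api": "step_arm", "payload": {"commands": [{"travel": [0,0,0.015],"turn": [0,0,0]},{"travel": [0,0,0.03],"turn": [0,0,0]},{"travel": [0,0,0.045],"turn": [0,0,0]},{"travel": [0,0,0.058],"turn": [0,0,0]},{"travel": [0,0,0.06],"turn": [0,0,0]}]}}

```text
time: 6.15
position: [0.6322, -0.0055, 0.1099]
tool_rot: [-2.946, 0.376, 0.795]
ft_force: [-0.3, -0.4, -4.4]
grip_width: 0.273
grip_force: 44.8
```

>>> {"api": "step_arm", "payload": {"commands": [{"travel": [0,0,0.004],"turn": [0,0,0]},{"travel": [0,0,0.008],"turn": [0,0,0]},{"travel": [0,0,0.01],"turn": [0,0,0]},{"travel": [0,0,0.012],"turn": [0,0,0]},{"travel": [0,0,0.012],"turn": [0,0,0]}]}}

```text
time: 6.65
position: [0.6277, -0.0035, 0.1005]
tool_rot: [-2.947, 0.376, 0.791]
ft_force: [1.2, 0.0, -4.4]
grip_width: 0.274
grip_force: 44.8
```

```bash
cat > st.py <<'E'
from h import *
import sys
R,t=railpose();x=float(sys.argv[1]) if len(sys.argv)>1 else 46
go(t+R@[x/1000,0,.041],toolR(R,0));s=ctrl.get_state()
print("rail mm",(R.T@(s["position"]-t)*1000).round(1),"F rail",(R.T@s["ft_force"]).round(1),"M rail",(R.T@s["torque"]).round(2))
E
python3 st.py
```

```text
t 6.65 pos [ 0.6277 -0.0035  0.1005] travel [0.0001 0.0017 0.0068] turn [-0.01  0.08  0.19] F [ 1.2  0.  -4.4] w 0.274 g 44.8 q [ 0.29  0.81 -0.46  1.16  0.14  1.73 -1.96]
rail mm [46.1 -1.7 47.8] F rail [-3.2 -0.3 -3.2] M rail [0.04 1.04 0.03]
```

>>> {"api": "step_arm", "payload": {"commands": [{"travel": [0,0.001,0.002],"turn": [0,0,0]},{"travel": [0,0.0015,0.004],"turn": [0,0,0]},{"travel": [0,0.0015,0.005],"turn": [0,0,0]},{"travel": [0,0.0015,0.006],"turn": [0,0,0]},{"travel": [0,0.0015,0.006],"turn": [0,0,0]}]}}

```text
time: 7.15
position: [0.6245, -0.0042, 0.0954]
tool_rot: [-2.947, 0.376, 0.791]
ft_force: [-0.5, -0.4, -4.6]
grip_width: 0.275
grip_force: 44.8
```

```bash
python3 st.py
```

```text
t 7.15 pos [ 0.6245 -0.0042  0.0954] travel [0.0001 0.0002 0.001 ] turn [-0.01  0.06  0.19] F [-0.5 -0.4 -4.6] w 0.275 g 44.8 q [ 0.3   0.8  -0.46  1.18  0.14  1.72 -1.96]
rail mm [46.1 -0.2 42. ] F rail [-2.   0.5 -4.1] M rail [-0.01  1.08  0.04]
```

>>> {"api": "step_arm", "payload": {"commands": [{"travel": [0,0,0.001],"turn": [0,0,0]},{"travel": [0,0,0.002],"turn": [0,0,0]},{"travel": [0,0,0.002],"turn": [0,0,0]}]}}

```text
time: 7.45
position: [0.6244, -0.0042, 0.0953]
tool_rot: [-2.948, 0.376, 0.787]
ft_force: [4.0, -1.0, 5.4]
grip_width: 0.272
grip_force: 44.9
```

```bash
python3 st.py
```

```text
t 7.45 pos [ 0.6244 -0.0042  0.0953] travel [0.0001 0.0002 0.0008] turn [-0.04 -0.08  0.18] F [ 4.  -1.   5.4] w 0.272 g 44.9 q [ 0.3   0.8  -0.46  1.18  0.14  1.72 -1.96]
rail mm [46.1 -0.2 41.8] F rail [-0.9 -0.   6.8] M rail [ 0.27  0.65 -0.04]
```

>>> {"api": "step_arm", "payload": {"commands": [{"travel": [0,0,-0.0015],"turn": [0,0,0]},{"travel": [-0.008,0,-0.0015],"turn": [0,0,0.2]},{"travel": [-0.016,0,-0.0015],"turn": [0,0,0.2]},{"travel": [-0.024,0,-0.0015],"turn": [0,0,0.2]},{"travel": [-0.03,0,-0.0015],"turn": [0,0,0.2]}]}}

```text
time: 7.95
position: [0.6009, 0.0028, 0.1097]
tool_rot: [-2.947, 0.382, 0.783]
ft_force: [6.7, 0.9, -0.9]
grip_width: 0.27
grip_force: 44.9
```

```bash
python3 st.py 80
```

```text
t 7.95 pos [0.6009 0.0028 0.1097] travel [-0.0054  0.001   0.001 ] turn [-0.14 -0.24  0.  ] F [ 6.7  0.9 -0.9] w 0.27 g 44.9 q [ 0.31  0.74 -0.48  1.26  0.12  1.7  -1.97]
rail mm [74.6 -1.  42. ] F rail [-5.9 -2.6  2.3] M rail [-0.4   2.22  0.07]
```

>>> {"api": "step_arm", "payload": {"commands": [{"travel": [0,-0.001,0],"turn": [0,0,0]},{"travel": [-0.003,-0.002,0],"turn": [0,0,0]},{"travel": [-0.008,-0.002,0],"turn": [0,0,0]},{"travel": [-0.014,-0.002,0],"turn": [0,0,0]},{"travel": [-0.02,-0.002,0],"turn": [0,0,0]}]}}

```text
time: 8.45
position: [0.5846, 0.0089, 0.1195]
tool_rot: [-2.947, 0.382, 0.785]
ft_force: [7.3, -0.4, -1.3]
grip_width: 0.274
grip_force: 44.9
```

```bash
python3 st.py 100
```

```text
t 8.45 pos [0.5846 0.0089 0.1195] travel [-0.0055  0.0027  0.0009] turn [-0.12 -0.17 -0.02] F [ 7.3 -0.4 -1.3] w 0.274 g 44.9 q [ 0.32  0.7  -0.48  1.3   0.11  1.69 -1.98]
rail mm [94.5 -2.7 41.9] F rail [-6.9 -1.5  2.5] M rail [-0.37  2.04  0.02]
```

>>> {"api": "step_arm", "payload": {"commands": [{"travel": [-0.007,0,0],"turn": [0,0,0]},{"travel": [-0.014,0,0],"turn": [0,0,0]},{"travel": [-0.021,0,0],"turn": [0,0,0]},{"travel": [-0.028,0,0],"turn": [0,0,0]},{"travel": [-0.035,0,0],"turn": [0,0,0]}]}}

```text
time: 8.95
position: [0.5551, 0.0166, 0.1371]
tool_rot: [-2.947, 0.382, 0.785]
ft_force: [7.9, -0.9, -0.9]
grip_width: 0.268
grip_force: 44.9
```

```bash
python3 st.py 158
```

```text
t 8.95 pos [0.5551 0.0166 0.1371] travel [-0.0283  0.0027  0.0008] turn [-0.1  -0.15 -0.01] F [ 7.9 -0.9 -0.9] w 0.268 g 44.9 q [ 0.34  0.63 -0.5   1.38  0.09  1.69 -1.99]
rail mm [129.7  -2.7  41.9] F rail [-7.3 -1.2  3.1] M rail [-0.27  2.13  0.09]
```

>>> {"api": "step_arm", "payload": {"commands": [{"travel": [-0.007,0,0],"turn": [0,0,0]},{"travel": [-0.014,0,0],"turn": [0,0,0]},{"travel": [-0.02,0,0],"turn": [0,0,0]},{"travel": [-0.024,0,0],"turn": [0,0,0]},{"travel": [-0.027,0,0],"turn": [0,0,0]}]}}

```text
time: 9.45
position: [0.532, 0.0221, 0.1508]
tool_rot: [-2.948, 0.382, 0.787]
ft_force: [7.5, -1.3, -0.1]
grip_width: 0.27
grip_force: 44.9
```

```bash
python3 st.py 158
```

```text
t 9.45 pos [0.532  0.0221 0.1508] travel [-0.0009  0.0021  0.0008] turn [-0.04 -0.09 -0.03] F [ 7.5 -1.3 -0.1] w 0.27 g 44.9 q [ 0.36  0.57 -0.51  1.44  0.07  1.68 -1.99]
rail mm [157.1  -2.1  41.8] F rail [-6.6 -0.7  3.7] M rail [-0.24  2.36  0.15]
```

>>> {"api": "step_arm", "payload": {"commands": [{"travel": [-0.001,0,0],"turn": [0,0,0]},{"travel": [-0.002,0,0],"turn": [0,0,0]},{"travel": [-0.003,0,0],"turn": [0,0,0]},{"travel": [-0.003,0,0],"turn": [0,0,0]}]}}

```text
time: 9.85
position: [0.5318, 0.0221, 0.1512]
tool_rot: [-2.95, 0.384, 0.779]
ft_force: [10.6, -1.9, -5.3]
grip_width: 0.273
grip_force: 44.9
```

```bash
python3 st.py 158
```

```text
t 9.85 pos [0.5318 0.0221 0.1512] travel [-0.0005  0.0021  0.0011] turn [-0.12 -0.42 -0.08] F [10.6 -1.9 -5.3] w 0.273 g 44.9 q [ 0.36  0.56 -0.51  1.44  0.07  1.68 -1.99]
rail mm [157.5  -2.1  42.1] F rail [-11.9  -0.9   0.8] M rail [-0.23  3.38  0.24]
```

>>> {"api": "step_arm", "payload": {"commands": [{"travel": [0.003,0,0],"turn": [0,0,0]},{"travel": [0.005,0,0],"turn": [0,0,0]},{"travel": [0.007,0,0],"turn": [0,0,0]},{"travel": [0.009,0,0],"turn": [0,0,0]},{"travel": [0.011,0,0],"turn": [0,0,0]}]}}

```text
time: 10.35
position: [0.5365, 0.0212, 0.1481]
tool_rot: [-2.946, 0.379, 0.797]
ft_force: [-0.8, 0.2, 6.0]
grip_width: 0.275
grip_force: 44.9
```

```bash
python3 st.py 158
```

```text
t 10.35 pos [0.5365 0.0212 0.1481] travel [-0.0063  0.0024  0.0008] turn [0.03 0.27 0.04] F [-0.8  0.2  6. ] w 0.275 g 44.9 q [ 0.35  0.59 -0.51  1.42  0.07  1.69 -1.99]
rail mm [151.7  -2.4  41.8] F rail [3.7 0.  4.8] M rail [ 0.13 -0.03 -0.05]
```

>>> {"api": "step_arm", "payload": {"commands": [{"travel": [0.002,0,0],"turn": [0,0,0]},{"travel": [0.004,0,0],"turn": [0,0,0]},{"travel": [0.006,0,0],"turn": [0,0,0]},{"travel": [0.006,0,0],"turn": [0,0,0]}]}}

```text
time: 10.75
position: [0.5407, 0.0202, 0.1457]
tool_rot: [-2.945, 0.378, 0.8]
ft_force: [-2.5, -0.3, 8.4]
grip_width: 0.271
grip_force: 44.9
```

```bash
python3 st.py 158
```

```text
t 10.75 pos [0.5407 0.0202 0.1457] travel [-0.0111  0.0025  0.0009] turn [0.05 0.41 0.07] F [-2.5 -0.3  8.4] w 0.271 g 44.9 q [ 0.35  0.6  -0.51  1.41  0.08  1.69 -1.99]
rail mm [146.8  -2.5  41.8] F rail [6.3 0.9 6.1] M rail [ 0.22 -0.79 -0.05]
```

>>> {"api": "step_arm", "payload": {"commands": [{"travel": [0.002,0,0],"turn": [0,0,0]},{"travel": [0.004,0,0],"turn": [0,0,0]},{"travel": [0.005,0,0],"turn": [0,0,0]},{"travel": [0.005,0,0],"turn": [0,0,0]}]}}

```text
time: 11.15
position: [0.5434, 0.0197, 0.1442]
tool_rot: [-2.943, 0.376, 0.806]
ft_force: [-6.4, 0.5, 12.0]
grip_width: 0.271
grip_force: 44.9
```

```bash
python3 st.py 158
```

```text
t 11.15 pos [0.5434 0.0197 0.1442] travel [-0.0143  0.0026  0.0011] turn [0.09 0.63 0.12] F [-6.4  0.5 12. ] w 0.271 g 44.9 q [ 0.35  0.61 -0.51  1.4   0.08  1.7  -1.99]
rail mm [143.7  -2.7  41.9] F rail [11.5  1.1  7.2] M rail [ 0.37 -2.09 -0.03]
```

>>> {"api": "step_arm", "payload": {"commands": [{"travel": [0.0015,0,0],"turn": [0,0,0]},{"travel": [0.003,0,0],"turn": [0,0,0]},{"travel": [0.003,0,0],"turn": [0,0,0]},{"travel": [0.003,0,0],"turn": [0,0,0]},{"travel": [0.003,0,0],"turn": [0,0,0]}]}}

```text
time: 11.65
position: [0.5452, 0.0193, 0.1432]
tool_rot: [-2.943, 0.376, 0.809]
ft_force: [-8.1, 1.7, 15.4]
grip_width: 0.27
grip_force: 44.9
```

```bash
python3 st.py 158
```

```text
t 11.65 pos [0.5452 0.0193 0.1432] travel [-0.0163  0.0027  0.0012] turn [0.11 0.73 0.14] F [-8.1  1.7 15.4] w 0.27 g 44.9 q [ 0.34  0.61 -0.5   1.39  0.08  1.7  -1.99]
rail mm [141.7  -2.7  42. ] F rail [14.8  0.4  9.2] M rail [ 0.44 -2.73 -0.07]
```

>>> {"api": "step_arm", "payload": {"commands": [{"travel": [0.0005,0,0],"turn": [0,0,0]},{"travel": [0.0005,0,0],"turn": [0,0,0]},{"travel": [0.0005,0,0],"turn": [0,0,0]},{"travel": [0.0005,0,0],"turn": [0,0,0]},{"travel": [0.0005,0,0],"turn": [0,0,0]}]}}

```text
time: 12.15
position: [0.5452, 0.0193, 0.1432]
tool_rot: [-2.943, 0.375, 0.81]
ft_force: [-8.4, 1.7, 15.8]
grip_width: 0.269
grip_force: 44.9
```

>>> {"api": "step_arm", "payload": {"commands": [{"travel": [-0.004,0,0],"turn": [0,0,0]},{"travel": [-0.008,0,0],"turn": [0,0,0]},{"travel": [-0.012,0,0],"turn": [0,0,0]},{"travel": [-0.016,0,0],"turn": [0,0,0]},{"travel": [-0.016,0,0],"turn": [0,0,0]}]}}

```text
time: 12.65
position: [0.537, 0.0208, 0.1477]
tool_rot: [-2.947, 0.382, 0.788]
ft_force: [6.0, -0.9, 1.3]
grip_width: 0.27
grip_force: 44.9
```

```bash
python3 st.py 152
```

```text
t 12.65 pos [0.537  0.0208 0.1477] travel [-0.0009  0.0022  0.0008] turn [-0.04 -0.05 -0.03] F [ 6.  -0.9  1.3] w 0.27 g 44.9 q [ 0.35  0.58 -0.51  1.43  0.07  1.68 -1.99]
rail mm [151.1  -2.2  41.8] F rail [-4.5 -0.6  4.1] M rail [-0.16  1.3   0.06]
```

>>> {"api": "step_arm", "payload": {"commands": [{"travel": [0,0,0],"turn": [0,0,0]},{"travel": [0,0,0],"turn": [0,0,0]},{"travel": [0,0,0],"turn": [0,0,0]},{"travel": [0,0,0],"turn": [0,0,0]},{"travel": [0,0,0],"turn": [0,0,0]}], "gripper": 0.7}}

```text
time: 13.15
position: [0.5361, 0.0209, 0.1476]
tool_rot: [-2.947, 0.381, 0.793]
ft_force: [-0.0, 0.1, -0.4]
grip_width: 0.634
grip_force: 0.0
```

>>> {"api": "step_arm", "payload": {"commands": [{"travel": [0,0,-0.01],"turn": [0,0,0]},{"travel": [0,0,-0.03],"turn": [0,0,0]},{"travel": [0,0,-0.06],"turn": [0,0,0]},{"travel": [0,0,-0.09],"turn": [0,0,0]},{"travel": [0,0,-0.12],"turn": [0,0,0]}]}}

```text
time: 13.65
position: [0.5952, 0.0053, 0.2534]
tool_rot: [-2.947, 0.381, 0.791]
ft_force: [0.2, -0.3, -0.1]
grip_width: 0.699
grip_force: 0.0
```

```bash
python3 - <<'E'
from h import *
R,t=pose([.6053,-.2496,.2629])
k=t+R@[-.038,0,.092];print(k.round(3))
# tool down, y across lever plane? report options
for f in(0,1): go([k[0]-.06,k[1],.22],toolR(R,f))
i=[]
for n,o in(("top",(275,200)),("side",(250,200))):
    m=ctrl.get_image(n)[:,:,::-1];i.append(cv2.resize(m[o[1]:o[1]+130,o[0]:o[0]+130],(400,400),interpolation=cv2.INTER_CUBIC))
cv2.imwrite("pics/g4.png",np.hstack(i))
E
```

```text
[ 0.569 -0.259  0.092]
t 13.65 pos [0.5952 0.0053 0.2534] travel [0.0025 0.2781 0.037 ] turn [ 39.1   10.42 145.72] F [ 0.2 -0.3 -0.1] w 0.699 g 0.0 q [ 0.31  0.64 -0.5   1.12  0.08  1.93 -1.99]
t 13.65 pos [0.5952 0.0053 0.2534] travel [0.0025 0.2781 0.037 ] turn [ -7.82  29.35 -29.12] F [ 0.2 -0.3 -0.1] w 0.699 g 0.0 q [ 0.31  0.64 -0.5   1.12  0.08  1.93 -1.99]
```

View pics/g4.png

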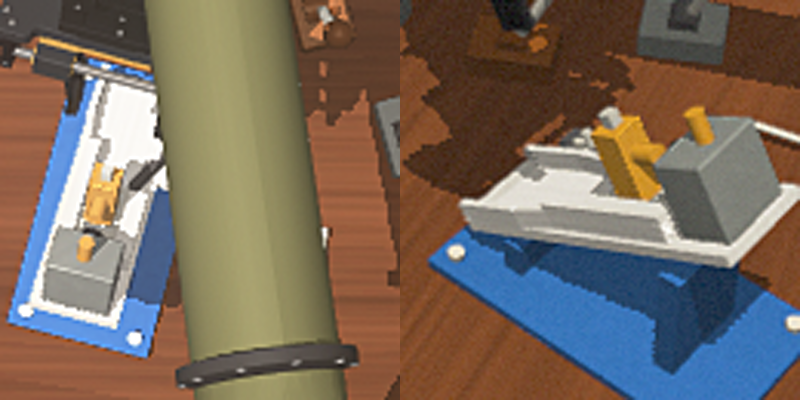

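The carrier sits against the head with its outlet into it. The pawl at (148,172) in the left panel is behind the plate, and the fingers are clear. Now the lever: closed fingers, from the robot's side.

>>> {"api": "step_arm", "payload": {"commands": [{"travel": [0,0.05,0],"turn": [-1.5,5.9,-5.8]},{"travel": [0.001,0.1,0.005],"turn": [-3,11.8,-11.6]},{"travel": [0.001,0.15,0.01],"turn": [-4.5,17.7,-17.4]},{"travel": [0.002,0.2,0.02],"turn": [-6,23.5,-23.2]},{"travel": [0.002,0.24,0.03],"turn": [-7.8,29.3,-29.1]}], "gripper": 0, "force": 20}}

```text
time: 14.25
position: [0.5195, -0.2256, 0.2247]
tool_rot: [3.111, 0.416, 0.004]
ft_force: [0.7, -0.5, 0.7]
grip_width: 0.33
grip_force: 0.0
```

>>> {"api": "step_arm", "payload": {"commands": [{"travel": [0,0,0],"turn": [0,0,0]},{"travel": [0,0,0],"turn": [0,0,0]},{"travel": [0,0,0],"turn": [0,0,0]},{"travel": [0,0,0],"turn": [0,0,0]}]}}

```text
time: 14.65
position: [0.5221, -0.221, 0.2249]
tool_rot: [-3.112, -0.417, 0.001]
ft_force: [0.4, 0.4, -0.2]
grip_width: 0.021
grip_force: 0.0
```

```bash
cat > lv.py <<'E'
from h import *
import sys
R,t=pose([.6053,-.2496,.2629]);x,z=map(float,sys.argv[1:])
go(t+R@[x/1000,0,z/1000],toolR(R,1));s=ctrl.get_state()
print("block mm",(R.T@(s["position"]-t)*1000).round(1),"F",(R.T@s["ft_force"]).round(1))
E
python3 lv.py -80 130
```

```text
t 14.65 pos [ 0.5221 -0.221   0.2249] travel [-0.0072  0.0493  0.0948] turn [-0.08  0.03  0.19] F [ 0.4  0.4 -0.2] w 0.021 g 0.0 q [ 0.83  0.19 -0.53  1.66  0.1   1.32 -1.03]
block mm [-72.9  49.2 224.9] F [ 0.5  0.3 -0.2]
```

>>> {"api": "step_arm", "payload": {"commands": [{"travel": [-0.004,0.025,0.01],"turn": [0,0,0]},{"travel": [-0.012,0.049,0.04],"turn": [0,0,0]},{"travel": [-0.012,0.049,0.08],"turn": [0,0,0]},{"travel": [-0.012,0.049,0.12],"turn": [0,0,0]},{"travel": [-0.012,0.049,0.139],"turn": [0,0,0]}]}}

```text
time: 15.15
position: [0.5209, -0.2708, 0.0815]
tool_rot: [-3.109, -0.415, 0.009]
ft_force: [-0.5, 0.5, -0.1]
grip_width: 0.005
grip_force: 0.0
```

>>> {"api": "step_arm", "payload": {"commands": [{"travel": [0,0,0],"turn": [0,0,0]},{"travel": [0,0,0],"turn": [0,0,0]},{"travel": [0,0,0],"turn": [0,0,0]}]}}

```text
time: 15.45
position: [0.5235, -0.2733, 0.0875]
tool_rot: [3.113, 0.414, 0.002]
ft_force: [1.3, -0.2, 0.5]
grip_width: 0.008
grip_force: 0.0
```

```bash
python3 lv.py 15 86
```

```text
t 15.45 pos [ 0.5235 -0.2733  0.0875] travel [ 0.1001 -0.0015  0.0016] turn [ 0.07 -0.06  0.07] F [ 1.3 -0.2  0.5] w 0.008 g 0.0 q [ 0.84  0.35 -0.48  1.76  0.18  1.07 -1.01]
block mm [-85.1  -1.6  87.5] F [ 1.2 -0.5  0.5]
```

>>> {"api": "step_arm", "payload": {"commands": [{"travel": [0.015,-0.002,0.002],"turn": [0,0,0]},{"travel": [0.03,-0.002,0.002],"turn": [0,0,0]},{"travel": [0.045,-0.002,0.002],"turn": [0,0,0]},{"travel": [0.058,-0.002,0.002],"turn": [0,0,0]},{"travel": [0.07,-0.002,0.002],"turn": [0,0,0]}]}}

```text
time: 15.95
position: [0.5903, -0.2525, 0.0836]
tool_rot: [-3.114, -0.413, 0.002]
ft_force: [-0.9, 0.4, 1.5]
grip_width: 0.004
grip_force: 0.6
```

>>> {"api": "step_arm", "payload": {"commands": [{"travel": [0.01,0,0],"turn": [0,0,0]},{"travel": [0.02,0,0],"turn": [0,0,0]},{"travel": [0.026,0,0],"turn": [0,0,0]},{"travel": [0.03,0,0],"turn": [0,0,0]},{"travel": [0.03,0,0],"turn": [0,0,0]}]}}

```text
time: 16.45
position: [0.6166, -0.2459, 0.083]
tool_rot: [-3.114, -0.411, 0.006]
ft_force: [-3.8, -0.0, 1.4]
grip_width: 0.007
grip_force: 1.6
```

```bash
python3 lv.py 20 86
```

```text
t 16.45 pos [ 0.6166 -0.2459  0.083 ] travel [ 0.0081  0.0006 -0.003 ] turn [-0.08  0.23 -0.03] F [-3.8 -0.   1.4] w 0.007 g 1.6 q [ 0.7   0.51 -0.48  1.57  0.25  1.13 -1.14]
block mm [11.9  0.6 83. ] F [-3.6  1.   1.4]
```

>>> {"api": "step_arm", "payload": {"commands": [{"travel": [0.003,0,0],"turn": [0,0,0]},{"travel": [0.006,0,0],"turn": [0,0,0]},{"travel": [0.006,0,0],"turn": [0,0,0]}]}}

```text
time: 16.75
position: [0.6176, -0.2457, 0.0825]
tool_rot: [-3.113, -0.408, 0.022]
ft_force: [-15.1, -0.0, 7.0]
grip_width: 0.007
grip_force: 7.5
```

```bash
python3 lv.py 20 86
```

```text
t 16.75 pos [ 0.6176 -0.2457  0.0825] travel [ 0.0071  0.0005 -0.0036] turn [-0.19  0.78 -0.13] F [-15.1  -0.    7. ] w 0.007 g 7.5 q [ 0.69  0.51 -0.48  1.56  0.25  1.15 -1.15]
block mm [12.9  0.6 82.5] F [-14.6   3.9   7. ]
```

Hard stop reached (14.6 N). I retract and check the lever numerically.

>>> {"api": "step_arm", "payload": {"commands": [{"travel": [-0.02,0,0],"turn": [0,0,0]},{"travel": [-0.05,0,0],"turn": [0,0,0]},{"travel": [-0.09,0,0],"turn": [0,0,0]},{"travel": [-0.11,0,-0.03],"turn": [0,0,0]},{"travel": [-0.11,0,-0.08],"turn": [0,0,0]}]}}

```text
time: 17.25
position: [0.512, -0.274, 0.161]
tool_rot: [-3.112, -0.404, 0.013]
ft_force: [0.5, -1.2, 0.9]
grip_width: 0.005
grip_force: 0.0
```

>>> {"api": "step_arm", "payload": {"commands": [{"travel": [0,0.04,-0.03],"turn": [0,0,0]},{"travel": [0,0.08,-0.05],"turn": [0,0,0]},{"travel": [0,0.12,-0.05],"turn": [0,0,0]},{"travel": [0,0.12,-0.05],"turn": [0,0,0]},{"travel": [0,0.12,-0.05],"turn": [0,0,0]}]}}

```text
time: 17.75
position: [0.5486, -0.3894, 0.2132]
tool_rot: [-3.114, -0.408, 0.0]
ft_force: [-0.3, 0.9, 0.8]
grip_width: 0.004
grip_force: 0.0
```

```bash
python3 lv.py 20 86; python3 - <<'E'
from h import *
R,t=pose([.6053,-.2496,.2629]);t2=railpose()
I={n:ctrl.get_image(n) for n in CM}
dark=lambda n,X:(I[n][tuple(np.round(proj(n,[X])[0][::-1]).astype(int))]).tolist()
for a in(0,.7,.85,1.): 
    th=-.495+a*.99;k=t+R@[.08*np.sin(th),0,.022+.08*np.cos(th)]
    print(a,[(n,proj(n,[k])[0].round().tolist(),dark(n,k)) for n in CM])
# moved-pixel centroid of the dark knob, side view
d=cv2.absdiff(cv2.imread("pics/side0.png"),np.ascontiguousarray(I["side"][:,:,::-1])).max(2)[160:225,315:385]
g=cv2.cvtColor(I["side"],cv2.COLOR_RGB2GRAY)[160:225,315:385]
h=cv2.cvtColor(I["side"],cv2.COLOR_RGB2HSV)[160:225,315:385]
m=((h[...,1]<60)&(h[...,2]<100)).astype(np.uint8);n,l,s,c=cv2.connectedComponentsWithStats(m)
print([(s[i,4],(c[i]+[315,160]).round(1).tolist()) for i in range(1,n) if s[i,4]>15])
E
```

```text
t 17.75 pos [ 0.5486 -0.3894  0.2132] travel [ 0.1108 -0.1204  0.1273] turn [-0.05  0.   -0.12] F [-0.3  0.9  0.8] w 0.004 g 0.0 q [ 0.91  0.42 -0.45  1.41  0.18  1.36 -0.85]
block mm [ -91.1 -120.3  213.2] F [-0.   1.   0.8]
0 [('side', [360.0, 185.0], [125, 74, 40]), ('top', [416.0, 254.0], [56, 40, 33])]
0.7 [('side', [338.0, 180.0], [123, 72, 36]), ('top', [411.0, 233.0], [120, 114, 107])]
0.85 [('side', [333.0, 180.0], [120, 68, 36]), ('top', [410.0, 229.0], [93, 84, 80])]
1.0 [('side', [328.0, 181.0], [107, 101, 98]), ('top', [408.0, 226.0], [138, 128, 125])]
[(np.int32(71), [327.6, 183.0]), (np.int32(90), [340.2, 204.5]), (np.int32(172), [340.4, 215.8])]
```

The knob is at (327.6,183) in the side view, against (328,181) predicted for 1.0 rad, so the lever is fully thrown. The arm is clear, so I hand in.

```bash
python3 -c "
from bench import ctrl
print(ctrl.close_job())"
```

```text
the job is handed in; nothing more can be done
None
```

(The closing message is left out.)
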